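Proof-load a cantilevered shelf plate over the edge of a stand

TASK

Load-check the aluminium shelf plate: gently set the brass check weight in the middle of the sprung pan at the plate's outer end and let go of it, then slide the plate straight out over the edge of the blue stand until its red outer end is level with the tip of the red pointer. The loaded overhang would tip the plate, so keep it level on the stand throughout, leave the other things alone, and finish while still holding the plate with the gripper: do not let go.

Things in the scene. Friction and masses are not known exactly. Their poses are not given: they have to be found in the camera images.
- stand: Fixed blue steel stand, 160 mm (x) by 300 mm (y) and 80 mm high, origin under its centre on the bench. Its own +y is the outward direction; the plate lies on its flat top and is slid over the edge at y = +150 mm.
- plate_end (a point): Middle of the outer end of the aluminium plate, on its top face (88 mm above the bench while level on the stand). The plate is loose, 90 mm wide (own x), 300 mm long (own y, +y outward) and 8 mm thick, about 0.55 kg, and starts with 20 to 60 mm hanging out. This point is at y = +150 mm from the plate's middle; a red line runs along that end.
- plate_tab (a point): Centre of the upright orange grip tab near the plate's inner end, 282 mm from plate_end along the plate's y; the tab is 40 mm wide (x), 12 mm thick (y) and 45 mm tall, standing on the plate's top face, so this centre is 22.5 mm above that face. It can be pinched from above across its thickness and used to pull the plate and hold it down (up to about 8 N is needed).
- pan_top (a point): Centre of the top of the white round sprung pan, 68 mm in diameter with a red circle 57 mm across, on the plate 45 mm inside its outer end; unloaded, the pan's top is 33 mm above the plate's top face (121 mm above the bench). It has no rim; it rides with the plate.
- pan (a joint): How far the sprung pan is pressed down, in m: 0 unloaded, 0.014 at its stop; 400 N/m, it sinks some 4 to 9 mm under the brass weight.
- weight_mid (a point): Centre (31 mm above its underside) of the loose brass-coloured check weight, about 0.3 kg: a round foot 48 mm in diameter and 30 mm tall with a round grip 26 mm in diameter above it, up to 62 mm from the underside. Two weights of the same shape, one white and one black, stand near it.
- mark (a point): Tip of the red pointer blade on the yellow gauge post fixed on the bench beside the plate's path, beyond the edge of the stand on its +x side, 92 mm above the bench. It is 145 to 175 mm out from the stand's edge; the tip is 64 mm to the side of the stand's middle line, so the plate's end passes it with a gap. Level means the same distance along the stand's y.
- weight_white: White check weight, same shape as the brass one, origin under its foot: leave it alone.
- weight_black: Black check weight, same shape as the brass one, origin under its foot: leave it alone.
- spray_can: Spray can, 60 mm in diameter, 170 mm tall, origin under its middle: leave it alone.
- tape_roll: Yellow roll of tape, 90 mm across, 25 mm tall, origin under its middle: leave it alone.
- wrench: Steel wrench lying on the bench: leave it alone.
- screwdriver: Red-handled screwdriver lying on the bench: leave it alone.
- offcut: Offcut of steel angle lying on the bench, 140 mm long: leave it alone.
- plate: The aluminium plate itself; origin under its middle, +y outward.
- weight_brass: The brass check weight; origin under its foot.
- gauge: The fixed gauge post, 102 mm tall with a 50 mm square foot; origin on the bench, 21 mm to +x of the pointer's tip (the post itself stands 51 mm to +x of the tip). The pointer blade is 45 mm long, 16 mm tall and 6 mm thick, its middle plane is the mark.
Not all that is in view belongs to the job. There is more than one size of the weight_brass; the job needs the largest.

How it is judged (in metres and radians):
On the way, in this order (a step that is already met when the one before it is completed fails the run):
1. the brass weight stands upright, centred on the pan within 7 mm, let go, the pan pressed down by it (horizontal distance between weight_mid and pan_top below 0.007 m and angle between weight_brass's own z axis and vertical below 0.06 rad and value of joint pan above 0.003 m and contact force between weight_brass and the fingers below 0.05 N and contact force between weight_brass and plate above 1.5 N), for 0.3 s.
2. the plate's outer end is level with the pointer within 7 mm, held by the gripper (y of plate_end in the frame of gauge between -0.007 and 0.007 m and contact force between plate and the fingers above 1 N), for 0.2 s.
At the end, for the whole second after the job is handed in: Plate's end within 7 mm of the pointer's line, plate square within 0.10 rad, level within 0.04 rad (end within 8 mm in height), still, resting on the stand, not on the gauge, and held (over 1 N by the fingers). Brass weight upright within 10 mm of the pan's centre, pan down over 3 mm, untouched (all of step 2 and angle between the y axis of plate and the y axis of stand, either way round below 0.1 rad and angle between plate's own z axis and vertical below 0.04 rad and z of plate_end in the frame of stand between 0.08 and 0.096 m and contact force between plate and stand above 1 N and contact force between plate and gauge below 0.2 N and linear speed of plate below 0.01 m/s and horizontal distance between weight_mid and pan_top below 0.01 m and angle between weight_brass's own z axis and vertical below 0.08 rad and value of joint pan above 0.003 m and contact force between weight_brass and the fingers below 0.05 N); the arm keeps its last pose, push and grip.
It fails at once if the plate tips (over 0.12 rad) (angle between plate's own z axis and vertical above 0.12 rad).
It fails at once if the pan is slammed (faster than 0.4 m/s) (velocity of joint pan above 0.4 m/s).
It fails at once if another thing is moved by over 20 mm (distance of any of weight_white, weight_black, spray_can, tape_roll, wrench, screwdriver, offcut from where it was at the start of the episode above 0.02 m).
It also fails if it takes over 58 s, if anything falls off the work surface, if the arm or the gripper's body presses on something with over 40 N, if the wrist force passes 120 N, or if a joint passes its speed limit or range.

ROBOT

A 6-joint arm with a two-finger parallel gripper is mounted at the origin on the work surface. World frame = base frame: x ahead of the robot, y to its left, z up, the work surface at z = 0. Lengths are in mm, angles in rad, forces in N, time in s.
With the tool pointing down it reaches from about 325 to 1000 mm from the base axis. Payload 5.1 kg.
Tool frame: the origin (TCP) lies at the very end of the fingers, on their centre line; the grasp point (between the pads) lies 19 mm behind it; y points along the fingers, z is the direction in which the jaws open and shut, and the axes are right-handed (so a half turn about y gives the same grasp; the last joint's range is limited). The gripper opens to 85 mm and grips with 20 to 120 N. Pads are 22 mm wide; open, the fingers measure 114 mm over their backs; the gripper's body (76 mm by 85 mm) begins 54 mm behind the grasp point. The pads swing forward as they close: fully open they stand 13 mm farther back than shut.
Start: joints at [1.082, 0.124, 1.65, -0, 1.367, -0.083], TCP at [256.609, 597.191, 231.322] pointing down, gripper open.
Joint ranges: [-2.61, 2.61], [-1.02, 2.33], [0.03, 2.71], [-1.35, 4.49], [0.32, 2.68], [-2.91, 2.91]. Speed limits (rad/s): [2.57, 2.57, 3.14, 3.14, 3.14, 3.14].

INTERFACE

Orientations are given as a rotation vector (axis times angle).
In Python, from bench import get_obs, capture, sign_off gives the robot as it stands. The module is installed in compiled form; this text tells all that it offers.
- The arm moves only by the shell command python3 -m crank 'ROWS' [FORCE]. ROWS is JSON, a list of rows, each a list of 3 entries, a list of its own where there are three numbers: the turn, a rotation vector about the tool's x, y, z in rad, then the shift along the tool's x, y, z in m, then the closure in counts, from 0 (fully open) to 255 (shut). In form: [[[rx, ry, rz], [x, y, z], claw], ...]. A call has exactly 8 rows; each row shifts and turns the pose as measured when the row begins, along the tool's axes as they then stand; what a row does not reach is not made up. A row lasts 1/12 s, in which the tool goes at most 41.7 mm and 7.16 degrees, less where a joint would pass 70% of its speed; a pose out of reach is approached as far as the arm can. A call is refused whole if a number of a shift passes 0.0417 or a number of a turn 0.125, either way. A call with a gripper value outside its range is refused whole. The fingers move at their own pace and stop on an object; FORCE is the grip in N (left out, the last holds). Time passes only in rows, so rows that do not move let the fingers close, or fill a call up. It gives the time, the measured TCP pose, the force and the opening at its end, in the units of the state.
- get_obs(): the state, without advancing time (a new reading comes with each control period).
- capture(name): name is "side" or "top" or "wrist"; returns a dict with "frame" (384x512x3 uint8, red, green, blue), "camera_matrix" (3x3 intrinsics, pixels), "world_from_camera" (4x4, takes a point from camera to world coordinates); the wrist camera has in their place "mount" (4x4, takes a point from camera to tool coordinates, whose origin is the TCP and whose axes are the tool frame's). Camera axes: x right, y down, z forward; pixel columns grow to the right and rows downward; lengths in mm; the calibration is good to about 2 mm. A picture is of the moment at which its call begins: read the wrist's pose just before it. There is no depth.
- sign_off(): hands the job in, once; it reports no verdict.
The state is a dict: "time": time; "qpos": joint angles; "dq": joint speeds; "joint_torque": joint torques, N m; "tcp_pos": TCP position; "tool_rot": TCP orientation; "contact_force": force on the tool from outside, world axes, zero at the start; "ft_torque": the same for the moment, N m; "grip_width": finger opening in mm.
Only numpy, scipy, OpenCV 4.12 (cv2) and the standard library are available. Lean on these libraries where they do the work, as an engineer would, in place of code of your own. Each camera call takes 0.05 s, during which the arm holds its last target.

## Working session

There is one attempt and no reset: what is moved stays moved. The work goes in short steps, Python scripts to look and compute and a shell command to move; the robot and the scene stay as the last step left them, time stands still between calls to the robot, and variables do not carry over. Pictures are saved under pics/ and viewed, and the job is handed in when it is done.

```bash
mkdir -p pics; ls
cat > h.py <<'E'
import numpy as np, cv2
from scipy.spatial.transform import Rotation as R
from bench import get_obs, capture
def snap(cam,fn):
    o=get_obs(); c=capture(cam); cv2.imwrite('pics/'+fn,c['frame'][:,:,::-1])
    K=np.array(c['camera_matrix'])
    if cam=='wrist':
        T=np.eye(4);T[:3,:3]=R.from_rotvec(o['tool_rot']).as_matrix();T[:3,3]=o['tcp_pos'];T=T@np.array(c['mount'])
    else: T=np.array(c['world_from_camera'])
    np.savez('pics/'+fn+'.npz',K=K,T=T,f=c['frame']); return c['frame'],K,T
def px(fn,u,v,z):
    d=np.load('pics/'+fn+'.npz');K,T=d['K'],d['T']
    r=T[:3,:3]@np.linalg.inv(K)@[u,v,1];return T[:3,3]+r*(z-T[2,3])/r[2]
def proj(fn,p):
    d=np.load('pics/'+fn+'.npz');K,T=d['K'],d['T']
    q=K@(T[:3,:3].T@(np.array(p)-T[:3,3]));return q[:2]/q[2]
E
python3 - <<'E'
from h import *
o=get_obs()
for k in o: print(k,np.round(o[k],3))
print(R.from_rotvec(o['tool_rot']).as_matrix().round(3))
for c in('top','side','wrist'): 
    f,K,T=snap(c,c+'0.png');print(K.round(1).tolist(),T.round(2).tolist())
E
```

```text
pics
time 0.0
qpos [ 1.082  0.125  1.652  0.     1.367 -0.083]
dq [ 0.    -0.001  0.002 -0.002 -0.    -0.   ]
joint_torque [-0.0000e+00 -4.2363e+01 -3.6545e+01 -0.0000e+00  7.0000e-03 -0.0000e+00]
tcp_pos [256.318 596.659 230.036]
tool_rot [-1.549  0.319 -0.318]
contact_force [-0.226 -0.43   0.533]
ft_torque [ 0.059  0.004 -0.069]
grip_width 85.611
[[ 0.919 -0.001  0.395]
 [-0.395 -0.002  0.919]
 [-0.    -1.    -0.002]]
[[443.4, 0.0, 262.4], [0.0, 443.4, 194.3], [0.0, 0.0, 1.0]] [[-0.03, -0.99, 0.15, 389.17], [-1.0, 0.03, 0.02, 7.66], [-0.03, -0.14, -0.99, 1451.88], [0.0, 0.0, 0.0, 1.0]]
[[458.4, 0.0, 258.6], [0.0, 458.4, 192.7], [0.0, 0.0, 1.0]] [[0.71, -0.42, 0.56, -227.75], [-0.7, -0.42, 0.58, -804.4], [-0.01, -0.81, -0.59, 942.52], [0.0, 0.0, 0.0, 1.0]]
[[345.6, 0.0, 259.6], [0.0, 345.6, 188.6], [0.0, 0.0, 1.0]] [[0.4, 0.88, 0.25, 193.3], [0.92, -0.38, -0.11, 624.3], [-0.0, 0.27, -0.96, 372.65], [0.0, 0.0, 0.0, 1.0]]
```

View pics/top0.png

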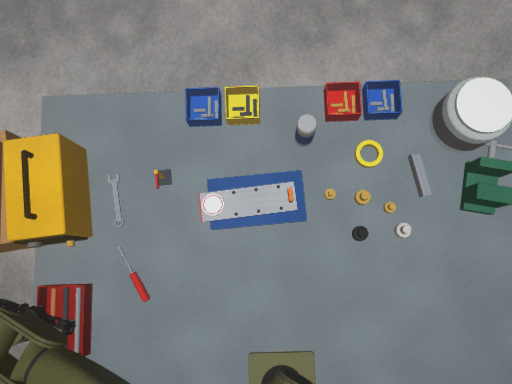

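View pics/side0.png

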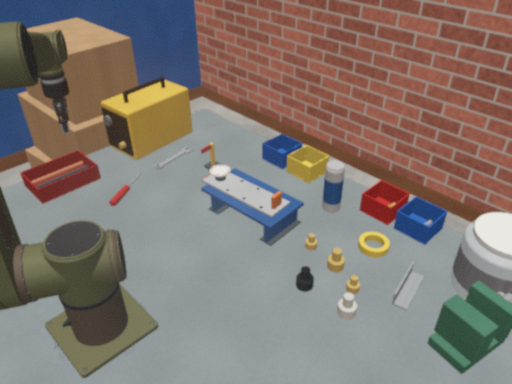

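View pics/wrist0.png

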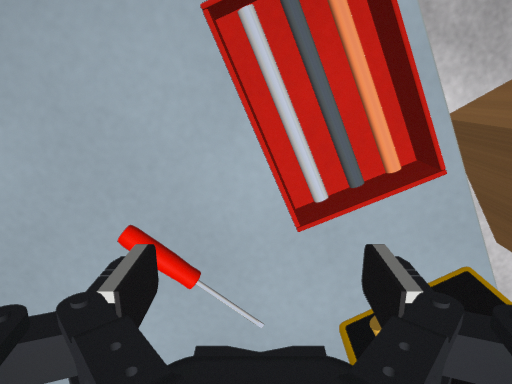

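The top view shows three brass weights, at (330,194), (363,197) and (390,207). White is at (404,230), black at (360,233). The plate's red end is at about (201,207), the tab at (291,195) and the gauge at (162,178). The middle brass one at (363,197) looks largest, so I'll confirm it in a crop.

Run:
```python
from h import *
f=cv2.imread('pics/top0.png');s=cv2.imread('pics/side0.png')
a=cv2.resize(f[180:245,315:415],(800,520),interpolation=cv2.INTER_CUBIC);cv2.imwrite('pics/cw.png',a)
a=cv2.resize(f[160:240,145:312],(800,384),interpolation=cv2.INTER_CUBIC);cv2.imwrite('pics/cp.png',a)
for n,u,v in(('b1',330,194),('b2',363,197),('b3',390,207),('wh',404,230),('bl',360,233)): print(n,px('top0.png',u,v,31).round())
print('end',px('top0.png',201,207,88).round(),'tab',px('top0.png',291,195,133).round(),'pan',px('top0.png',212.5,205,121).round(),'gauge',px('top0.png',157,188,92).round(),'can',px('top0.png',307,120,170).round())
```

```text
b1 [ 592. -176.   31.]
b2 [ 579. -281.   31.]
b3 [ 544. -365.   31.]
wh [ 469. -404.   31.]
bl [ 464. -264.   31.]
end [556. 233.  88.] tab [578. -46. 133.] pan [557. 193. 121.] gauge [620. 370.  92.] can [ 798. -100.  170.]
```

View pics/cw.png

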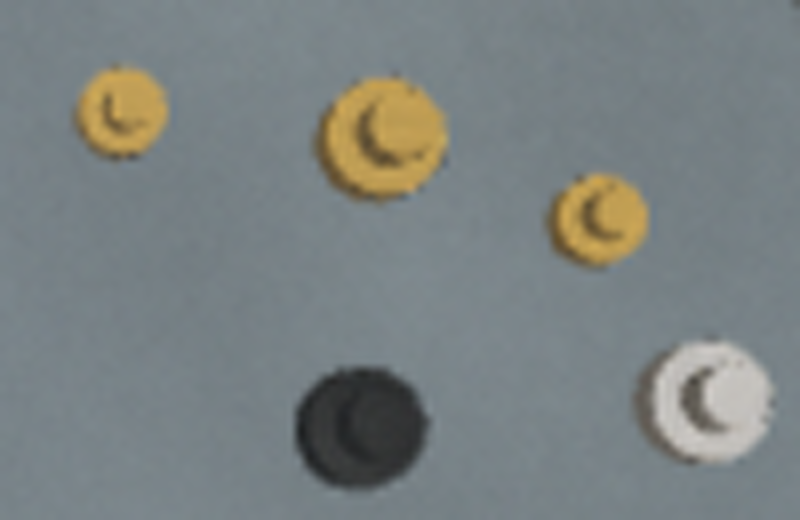

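View pics/cp.png

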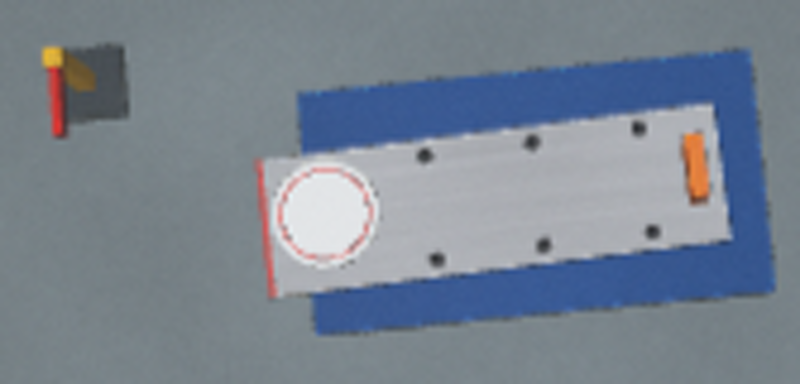

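Brass candidates: the left (330,194) and right (390,207) have feet about 11–12 px across, roughly 35 mm. The middle one (363,197) is about 16 px, roughly 48 mm, the same as the white and black ones, so it is the one meant. I'm heading there now and will use the wrist camera for accuracy.

```bash
python3 - <<'E'
from h import *
P=lambda x,y,z:px('top0.png',(x+.5)/4.79-.5+145,(y+.5)/4.8-.5+160,z)
S=[P(298,92,80),P(750,50,80),P(775,292,80),P(315,333,80)]
for s in S: print(s.round(1))
print('stand mid',np.mean(S,0).round(1), 'yaw', [np.degrees(np.arctan2(*(a-b)[[1,0]])).round(1) for a,b in((S[0],S[1]),(S[3],S[2]))], np.linalg.norm(S[0]-S[1]),np.linalg.norm(S[1]-S[2]))
Q=[P(258,158,88),P(712,103,88),P(732,239,88),P(271,298,88)]
for s in Q: print(s.round(1))
print('plate yaw',[np.degrees(np.arctan2(*(a-b)[[1,0]])).round(1) for a,b in((Q[0],Q[1]),(Q[3],Q[2]))],np.linalg.norm(Q[0]-Q[1]),np.linalg.norm(Q[1]-Q[2]))
print('end',(Q[0]+Q[3])/2,'pan',P(324,213,121),'tabtop',P(696,167,133),'tip',P(59,135,92))
W=lambda x,y,z:px('top0.png',(x+.5)/8-.5+315,(y+.5)/8-.5+180,z)
print('brass foot',W(383,137,30),'grip',W(404,121,62))
E
python3 -m crank '[[[0,0,0],[0.027,0,-0.0285],0],[[0,0,0],[0.027,0,-0.0285],0],[[0,0,0],[0.027,0,-0.0285],0],[[0,0,0],[0.027,0,-0.0285],0],[[0,0,0],[0.027,0,-0.0285],0],[[0,0,0],[0.027,0,-0.0285],0],[[0,0,0],[0.027,0,-0.0285],0],[[0,0,0],[0.027,0,-0.0285],0]]' 40
```

```text
[646.2 215.4  80. ]
[664.2 -82.8  80. ]
[505.  -92.4  80. ]
[487.5 205.9  80. ]
stand mid [575.7  61.5  80. ] yaw [np.float64(93.5), np.float64(93.4)] 298.7052890775538 159.56883261945651
[601.9 240.8  88. ]
[628.4 -56.2  88. ]
[539.3 -65.6  88. ]
[510.3 233.   88. ]
plate yaw [np.float64(95.1), np.float64(95.5)] 298.13138311379106 89.6688184763947
end [556.10928613 236.88751516  88.        ] pan [560.20979826 193.39582111 121.        ] tabtop [580.25657322 -42.50876175 133.        ] tip [620.66940106 370.53817452  92.        ]
brass foot [ 580.21190186 -279.16553743   30.        ] grip [ 581.99751822 -281.30363913   62.        ]
time: 0.82
tcp_pos: [364.8, 295.6, 225.2]
tool_rot: [-1.555, 0.311, -0.305]
contact_force: [0.7, -0.9, 0.0]
grip_width: 85.1
```

```bash
python3 -m crank '[[[0,0,0],[0.028,0,-0.029],0],[[0,0,0],[0.028,0,-0.029],0],[[0,0,0],[0.028,0,-0.029],0],[[0,0,0],[0.028,0,-0.029],0],[[0,0,0],[0.028,0,-0.029],0],[[0,0,0],[0.028,0,-0.029],0],[[0,0,0],[0.028,0,-0.029],0],[[0,0,0],[0.028,0,-0.029],0]]'
```

```text
time: 1.48
tcp_pos: [482.3, -16.7, 225.4]
tool_rot: [-1.554, 0.308, -0.306]
contact_force: [1.2, 0.3, 0.7]
grip_width: 85.6
```

```bash
python3 -m crank '[[[0,0,0],[0.026,0,-0.028],100],[[0,0,0],[0.026,0,-0.028],100],[[0,0,0],[0.026,0,-0.028],100],[[0,0,0],[0.026,0,-0.028],100],[[0,0,0],[0.026,0,-0.028],100],[[0,0,0],[0.026,0,-0.028],100],[[0,0,0],[0.02,0,-0.02],100],[[0,0,0],[0.01,0,-0.01],100]]'
```

```text
time: 2.15
tcp_pos: [579.4, -289.9, 223.1]
tool_rot: [-1.553, 0.315, -0.31]
contact_force: [0.3, 0.9, -0.2]
grip_width: 51.6
```

```bash
python3 -m crank '[[[0,-0.1,0],[0,0,0],100],[[0,-0.1,0],[0,0,0],100],[[0,-0.1,0],[0,0,0],100],[[0,-0.1,0],[0,0,0],100],[[0,-0.09,0],[0,0,0],100],[[0,-0.05,0],[0,0,0],100],[[0,0,0],[0,0,0],100],[[0,0,0],[0,0,0],100]]'
python3 - <<'E'
from h import *
f,K,T=snap('wrist','w1.png');o=get_obs();print(o['qpos'],o['tcp_pos']);M=R.from_rotvec(o['tool_rot']).as_matrix();print(M.round(4))
print(np.degrees(np.arctan2(M[1,2],M[0,2])),proj('w1.png',[581,-280,62]))
E
```

```text
time: 2.82
tcp_pos: [578.1, -295.6, 217.1]
tool_rot: [-1.566, -0.117, 0.134]
contact_force: [-0.7, 0.1, 0.1]
grip_width: 51.9
[-0.55278551  0.13724434  1.65971559 -0.00602419  1.35447835 -2.28195005] [ 578.0693487  -295.56137579  217.06201749]
[[ 9.872e-01 -1.150e-02 -1.590e-01]
 [ 1.590e-01  2.000e-04  9.873e-01]
 [-1.130e-02 -9.999e-01  2.000e-03]]
99.14893242013899 [276.68671952 179.51831744]
```

View pics/w1.png

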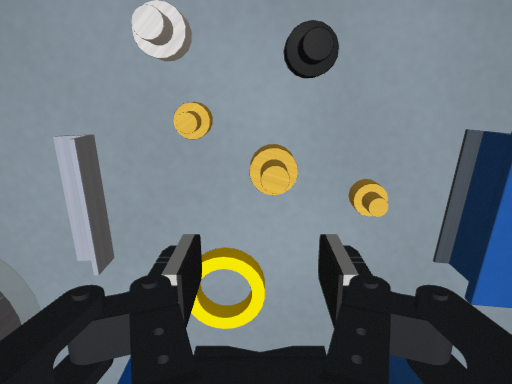

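```bash
python3 - <<'E'
from h import *
print(px('w1.png',275,178,62),px('w1.png',273.7,169,30))
f=cv2.imread('pics/w1.png');cv2.imwrite('pics/w1c.png',cv2.resize(f[130:210,220:330],(770,560),interpolation=cv2.INTER_CUBIC))
E
python3 -m crank '[[[0,0.03,-0.011],[0,0.01,0],100],[[0,0.03,0],[0,0.02,0],100],[[0,0.01,0],[0,0.02,0.01],100],[[0,0,0],[0,0.02,0.005],100],[[0,0,0],[0,0.02,0],100],[[0,0,0],[0,0.01,0],100],[[0,0,0],[0,0,0],100],[[0,0,0],[0,0,0],100]]'
python3 - <<'E'
from h import *
f,K,T=snap('wrist','w2.png');o=get_obs();print(o['tcp_pos']);M=R.from_rotvec(o['tool_rot']).as_matrix();print(M.round(4))
print(np.degrees(np.arctan2(M[1,2],M[0,2])),proj('w2.png',[581,-280,62]))
f=cv2.imread('pics/w2.png');cv2.imwrite('pics/w2c.png',cv2.resize(f,(800,600)))
E
```

```text
[ 579.87169718 -281.71515666   62.        ] [ 578.48171156 -281.83131014   30.        ]
time: 3.53
tcp_pos: [577.9, -280.6, 115.6]
tool_rot: [-1.571, -0.064, 0.058]
contact_force: [-0.5, -0.1, -0.2]
grip_width: 51.8
[ 577.99367858 -280.68134836  115.88323472]
[[ 0.997   0.0042 -0.0777]
 [ 0.0777 -0.001   0.997 ]
 [ 0.0041 -1.     -0.0013]]
94.45805448534833 [260.86132892 214.37763383]
```

View pics/w1c.png

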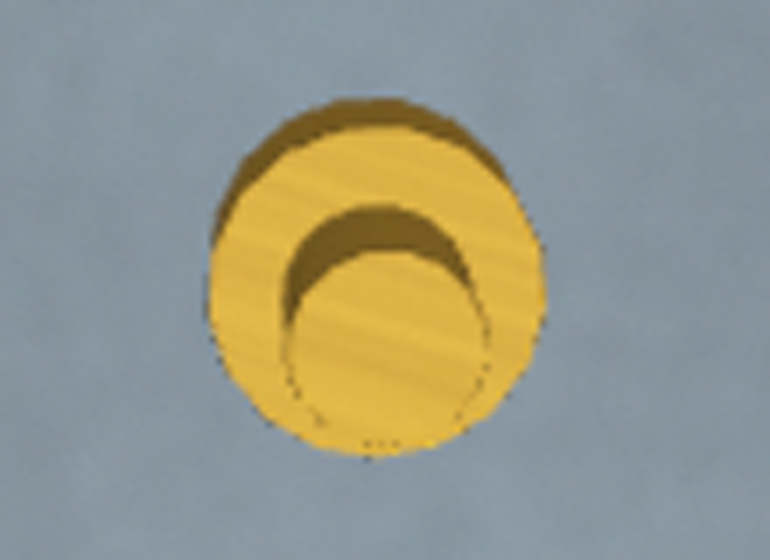

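View pics/w2c.png

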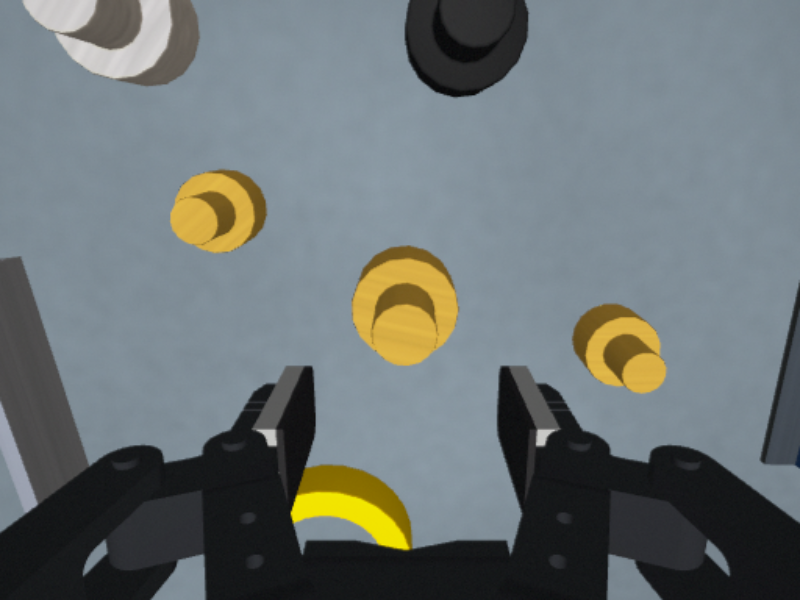

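The brass grip's top is at (404,334) in the enlarged view, which is (258.7,213.5) in raw pixels, midway between the pads at columns 313 and 498.

```bash
python3 - <<'E'
from h import *
print(px('w2.png',258.7,213.5,62),px('w2.png',258.7,194.5,30))
E
python3 -m crank '[[[0,0,0],[0.002,0.02,-0.001],100],[[0,0,0],[0,0.02,0],100],[[0,0,0],[0,0.02,0],100],[[0,0,0],[0,0.01,0],100],[[0,0,0],[0,0,0],100],[[0,0,0],[0,0,0],100],[[0,0,0],[0,0,0],100],[[0,0,0],[0,0,0],100]]'
```

```text
[ 580.54163031 -281.34152555   62.        ] [ 578.3904479  -281.67116666   30.        ]
time: 4.25
tcp_pos: [588.9, -287.4, 58.0]
tool_rot: [-1.583, -0.077, 0.042]
contact_force: [0.1, 0.5, 0.4]
grip_width: 51.9
```

```bash
python3 -m crank '[[[0,0,0],[-0.004,0,0.003],100],[[0,0,0],[-0.004,0,0.003],100],[[0,0,0],[0,0,0],100],[[0,0,0],[0,0,0],100],[[0,0,0],[0,0,0],100],[[0,0,0],[0,0,0],100],[[0,0,0],[0,0,0],100],[[0,0,0],[0,0,0],100]]'
python3 - <<'E'
from h import *
f,K,T=snap('wrist','w3.png');o=get_obs();print(o['tcp_pos']);M=R.from_rotvec(o['tool_rot']).as_matrix();print(M.round(4))
E
```

```text
time: 4.92
tcp_pos: [581.6, -282.5, 62.6]
tool_rot: [-1.587, -0.082, 0.037]
contact_force: [-0.8, 1.0, 0.4]
grip_width: 52.1
[ 581.56597073 -282.51486187   62.56640369]
[[ 0.9967  0.0293 -0.0753]
 [ 0.0758 -0.016   0.997 ]
 [ 0.028  -0.9994 -0.0182]]
```

View pics/w3.png

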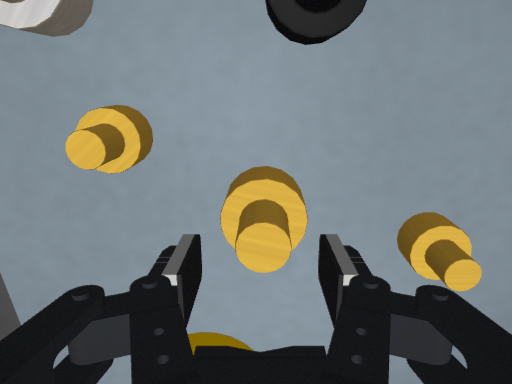

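```bash
python3 -m crank '[[[0.016,0,0.029],[-0.001,0.008,0.001],100],[[0,0,0],[0,0.01,0],100],[[0,0,0],[0,0.008,0],100],[[0,0,0],[0,0.003,0],100],[[0,0,0],[0,0,0],100],[[0,0,0],[0,0,0],100],[[0,0,0],[0,0,0],100],[[0,0,0],[0,0,0],100]]'
cat > st.py <<'E'
from h import *
o=get_obs();print(o['time'],o['tcp_pos'].round(1) if hasattr(o['tcp_pos'],'round') else o['tcp_pos'],'F',np.round(o['contact_force'],1),'w',o['grip_width']);M=R.from_rotvec(o['tool_rot']).as_matrix()
print('tilt y',M[:2,1].round(4),'yaw',np.degrees(np.arctan2(M[1,2],M[0,2])).round(2),'corr rx',(-M[1,1]).round(3),'rz',M[0,1].round(3), o['qpos'].round(3) if hasattr(o['qpos'],'round') else '')
E
python3 st.py
```

```text
time: 5.63
tcp_pos: [580.1, -281.5, 30.3]
tool_rot: [-1.572, -0.058, 0.061]
contact_force: [-0.3, -0.4, -0.4]
grip_width: 52.3
5.6333 [ 580.1 -281.5   30.3] F [-0.3 -0.4 -0.4] w 52.32318715829607
tilt y [-0.0018 -0.0016] yaw 94.33 corr rx 0.002 rz -0.002 [-0.534  0.307  1.798 -0.003  1.037 -2.179]
```

```bash
python3 -m crank '[[[0,0,0],[0,-0.004,0],100],[[0,0,0],[0,-0.001,0],100],[[0,0,0],[0,0,0],255],[[0,0,0],[0,0,0],255],[[0,0,0],[0,0,0],255],[[0,0,0],[0,0,0],255],[[0,0,0],[0,0,0],255],[[0,0,0],[0,0,0],255]]' 40; python3 st.py
```

```text
time: 6.3
tcp_pos: [580.9, -281.8, 37.7]
tool_rot: [-1.573, -0.06, 0.059]
contact_force: [-0.4, 1.6, 0.0]
grip_width: 25.0
6.3 [ 580.9 -281.8   37.7] F [-0.4  1.6  0. ] w 25.032582558892944
tilt y [ 0.001 -0.003] yaw 94.34 corr rx 0.003 rz 0.001 [-5.340e-01  2.970e-01  1.796e+00 -2.000e-03  1.046e+00 -2.179e+00]
```

```bash
python3 -m crank '[[[0,0,0],[0,-0.012,0],255],[[0,0,0],[0,-0.025,0],255],[[0,0,0],[0,-0.03,0],255],[[0,0,0],[0,-0.03,0],255],[[0,0,0],[0,-0.03,0],255],[[0,0,0],[0,-0.025,0],255],[[0,0,0],[0,-0.012,0],255],[[0,0,0],[0,-0.005,0],255]]'; python3 st.py
python3 - <<'E'
from h import *
snap('wrist','w4.png')
snap('top','t4.png')
E
```

```text
time: 6.97
tcp_pos: [575.3, -278.5, 207.3]
tool_rot: [-1.563, -0.047, 0.072]
contact_force: [0.0, -1.0, -2.3]
grip_width: 25.1
6.9667 [ 575.3 -278.5  207.3] F [ 0.  -1.  -2.3] w 25.132074883308402
tilt y [-0.0161  0.0062] yaw 94.33 corr rx -0.006 rz -0.016 [-0.534  0.126  1.688 -0.003  1.344 -2.179]
```

View pics/w4.png

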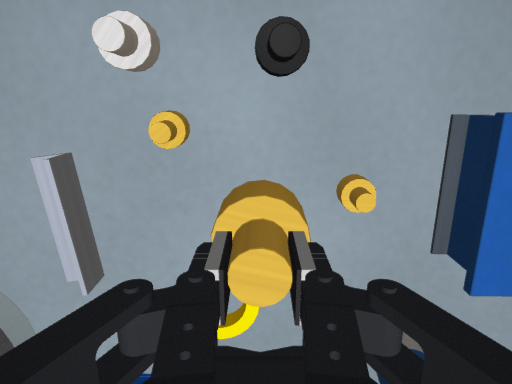

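```bash
python3 -m crank '[[[-0.006,0,-0.016],[0.0015,0,0.015],255],[[0,0,0],[0.0015,0,0.03],255],[[0,0,0],[0.0015,0,0.035],255],[[0,0,0],[0.0015,0,0.035],255],[[0,0,0],[0.0015,0,0.035],255],[[0,0,0],[0.0015,0,0.035],255],[[0,0,0],[0.0015,0,0.035],255],[[0,0,0],[0.0015,0,0.035],255]]'; python3 st.py
```

```text
time: 7.73
tcp_pos: [557.4, -13.5, 185.8]
tool_rot: [-1.558, -0.029, 0.071]
contact_force: [0.8, 0.7, -3.4]
grip_width: 24.8
7.7333 [557.4 -13.5 185.8] F [ 0.8  0.7 -3.4] w 24.76938671193927
tilt y [-0.027  0.011] yaw 93.62 corr rx -0.011 rz -0.027 [-0.124 -0.03   1.888  0.008  1.312 -1.761]
```

```bash
python3 -m crank '[[[-0.011,-0.01,-0.027],[0.002,-0.01,0.032],255],[[0,0,0],[0.003,-0.008,0.032],255],[[0,0,0],[0.003,-0.006,0.032],255],[[0,0,0],[0.003,-0.005,0.032],255],[[0,0,0],[0.003,-0.003,0.032],255],[[0,0,0],[0.002,-0.002,0.025],255],[[0,0,0],[0.001,0,0.015],255],[[0,0,0],[0,0,0.006],255]]'; python3 st.py
```

```text
time: 8.4
tcp_pos: [541.4, 212.7, 198.1]
tool_rot: [-1.565, -0.038, 0.091]
contact_force: [-0.2, -0.2, -3.7]
grip_width: 24.4
8.4 [541.4 212.7 198.1] F [-0.2 -0.2 -3.7] w 24.396374062981014
tilt y [-0.0338  0.0034] yaw 94.71 corr rx -0.003 rz -0.034 [ 0.276  0.016  1.821  0.013  1.336 -1.38 ]
```

```bash
python3 -m crank '[[[-0.003,0,-0.02],[0.006,0,-0.006],255],[[0,0,-0.012],[0.006,0,-0.006],255],[[0,0,0],[0.003,0,-0.004],255],[[0,0,0],[0,0,0],255],[[0,0,0],[0,0,0],255],[[0,0,0],[0,0,0],255],[[0,0,0],[0,0,0],255],[[0,0,0],[0,0,0],255]]'; python3 st.py;  python3 - <<'E'
from h import *
snap('wrist','w5.png');snap('top','t5.png');snap('side','s5.png')
f=cv2.imread('pics/w5.png');cv2.imwrite('pics/w5c.png',cv2.resize(f,(800,600)))
E
```

```text
time: 9.07
tcp_pos: [555.1, 192.7, 190.0]
tool_rot: [-1.571, -0.054, 0.071]
contact_force: [-0.0, 0.4, -3.4]
grip_width: 25.0
9.0667 [555.1 192.7 190. ] F [-0.   0.4 -3.4] w 24.95070851807533
tilt y [-0.0107 -0.0011] yaw 94.54 corr rx 0.001 rz -0.011 [ 0.242  0.023  1.827  0.002  1.302 -1.408]
```

View pics/w5c.png

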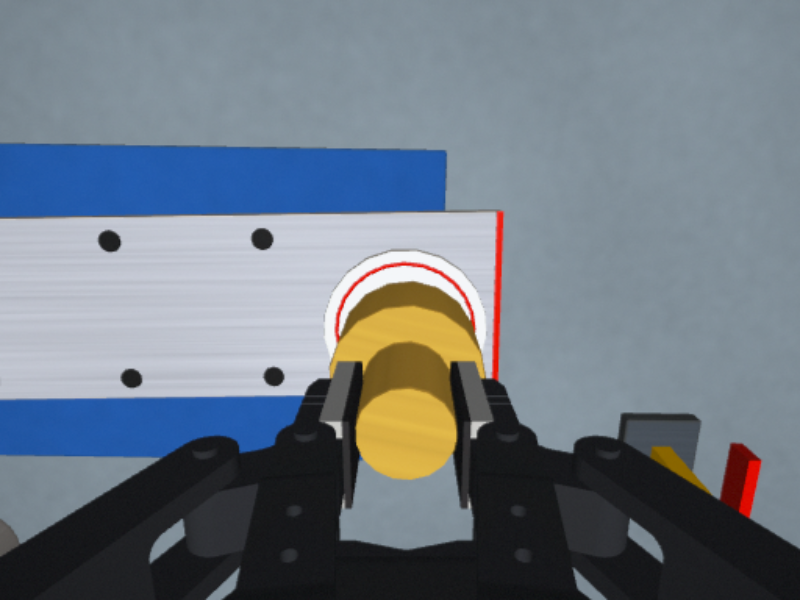

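```bash
cat > fit.py <<'E'
from h import *
from scipy.optimize import least_squares
def ring(fn,box,z,r=None,n=6):
    f=np.load('pics/'+fn+'.npz')['f'].astype(int);x0,y0,x1,y1=box
    m=(f[:,:,0]>150)&(f[:,:,1]<120)&(f[:,:,2]<120);ys,xs=np.nonzero(m);k=(xs>=x0)&(xs<x1)&(ys>=y0)&(ys<y1)
    P=np.array([px(fn,u,v,z)[:2] for u,v in zip(xs[k],ys[k])])
    s=least_squares(lambda p:np.hypot(*(P-p[:2]).T)-(p[2] if r is None else r),[*P.mean(0),28],loss='soft_l1')
    return s.x.round(1),len(P),np.abs(s.fun).mean().round(2)
E
python3 - <<'E'
from fit import *
print(ring('w5.png',(205,160,308,225),121),ring('w5.png',(205,160,308,225),121,28.5))
print('grip top',px('w5.png',406*.64,433*.64,190+24.3), 'ring top0',ring('top0.png',(204,196,223,216),121))
f=cv2.imread('pics/w5.png');cv2.imwrite('pics/w5d.png',cv2.resize(f[150:320,190:330],(660,800),interpolation=cv2.INTER_CUBIC)[:600])
E
```

```text
(array([560.6, 192.2,  28.1]), 309, np.float64(0.92)) (array([561.1, 192.3,  28. ]), 309, np.float64(0.93))fit.py:7: RuntimeWarning: Mean of empty slice.
  s=least_squares(lambda p:np.hypot(*(P-p[:2]).T)-(p[2] if r is None else r),[*P.mean(0),28],loss='soft_l1')
  ret = ret.dtype.type(ret / rcount)
Traceback (most recent call last):
  File "fit.py", line 7, in ring
    s=least_squares(lambda p:np.hypot(*(P-p[:2]).T)-(p[2] if r is None else r),[*P.mean(0),28],loss='soft_l1')
                                                                               ^^^^^^^^^^^^^^^
TypeError: Value after * must be an iterable, not numpy.float64
```

View pics/s5.png

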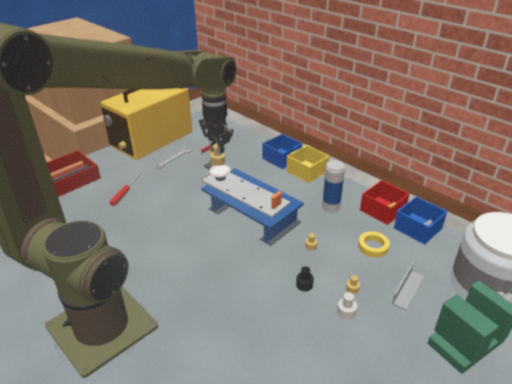

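Run:
```python
from fit import *
print('grip top',px('w5.png',406*.64,433*.64,190+24.3))
f=cv2.imread('pics/w5.png')
c=cv2.resize(f[150:320,190:330],(660,800),interpolation=cv2.INTER_CUBIC)[:600]
cv2.imwrite('pics/w5d.png',c)
# predicted foot-top & foot-bottom circles for weight centred x,y
M=None
for x,y in ((555,192.7),(557,192.7)):
  for z,r in ((190-37.7+30,24),(190-37.7,24),(190+24.3,13)):
    print(x,z,[proj('w5.png',[x+r*a,y+r*b,z]).round(1).tolist() for a,b in((-1,0),(1,0),(0,1),(0,-1))])
```

```text
grip top [555.34350454 192.58695779 214.3       ]
555 182.3 [[264.4, 193.3], [256.3, 287.1], [310.7, 245.7], [209.4, 238.2]]
555 152.3 [[263.7, 178.0], [256.9, 259.0], [303.1, 223.0], [217.1, 216.6]]
555 214.3 [[263.0, 245.1], [257.6, 306.0], [294.0, 278.8], [226.3, 273.9]]
557 182.3 [[264.0, 197.5], [256.0, 290.7], [310.2, 249.6], [209.3, 242.2]]
557 152.3 [[263.4, 181.6], [256.6, 262.2], [302.7, 226.4], [216.9, 220.0]]
557 214.3 [[262.5, 250.1], [257.2, 310.4], [293.4, 283.4], [226.0, 278.6]]
```

View pics/w5d.png

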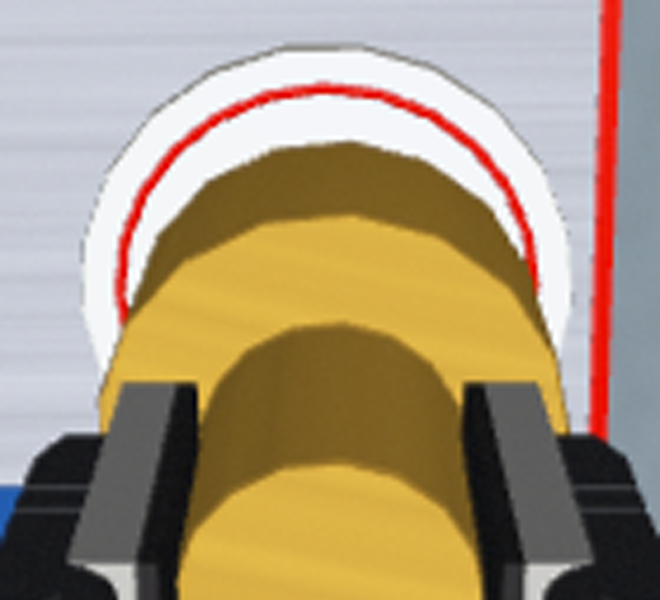

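```bash
python3 -m crank '[[[0.001,0.01,-0.009],[0.003,0.005,-0.0005],255],[[0,0,0],[0.0015,0.007,0],255],[[0,0,0],[0.0005,0.005,0],255],[[0,0,0],[0,0.002,0],255],[[0,0,0],[0,0,0],255],[[0,0,0],[0,0,0],255],[[0,0,0],[0,0,0],255],[[0,0,0],[0,0,0],255]]'; python3 st.py;  python3 - <<'E'
from fit import *
snap('wrist','w6.png')
f=cv2.imread('pics/w6.png');cv2.imwrite('pics/w6c.png',cv2.resize(f[140:300,180:340],(600,600),interpolation=cv2.INTER_CUBIC))
print(ring('w6.png',(190,150,320,240),121))
E
```

```text
time: 9.88
tcp_pos: [560.0, 193.5, 168.2]
tool_rot: [-1.569, -0.053, 0.056]
contact_force: [0.2, 0.3, -3.6]
grip_width: 25.1
9.8833 [560.  193.5 168.2] F [ 0.2  0.3 -3.6] w 25.07658771865664
tilt y [-0.0021  0.0006] yaw 94.0 corr rx -0.001 rz -0.002 [ 2.420e-01  4.700e-02  1.841e+00  1.000e-03  1.256e+00 -1.399e+00]
(array([560.6, 192.2,  28.1]), 420, np.float64(0.95))
```

View pics/w6c.png

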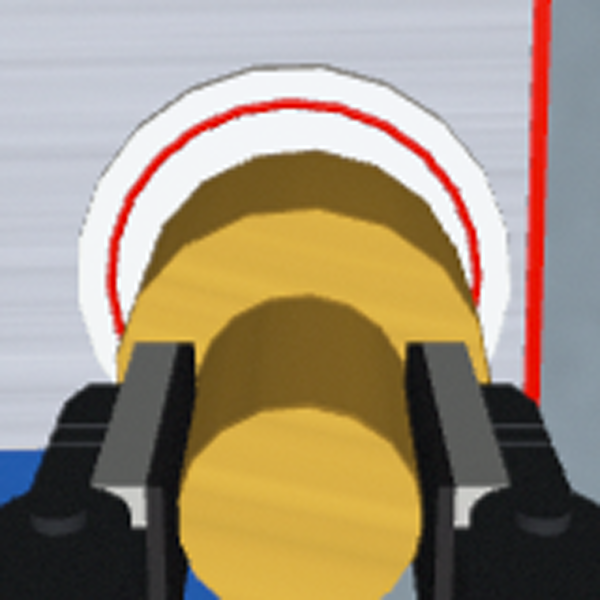

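```bash
python3 -m crank '[[[-0.001,0,-0.002],[-0.0005,0.002,-0.001],255],[[0,0,0],[0,0.002,0],255],[[0,0,0],[0,0.002,0],255],[[0,0,0],[0,0.002,0],255],[[0,0,0],[0,0.001,0],255],[[0,0,0],[0,0,0],255],[[0,0,0],[0,0,0],255],[[0,0,0],[0,0,0],255]]'; python3 st.py
```

```text
time: 10.6
tcp_pos: [559.8, 192.5, 159.0]
tool_rot: [-1.57, -0.056, 0.054]
contact_force: [-0.1, -0.1, -3.1]
grip_width: 24.7
10.6 [559.8 192.5 159. ] F [-0.1 -0.1 -3.1] w 24.7043787074052
tilt y [ 0.0015 -0.    ] yaw 94.0 corr rx 0.0 rz 0.002 [ 0.241  0.052  1.852 -0.     1.236 -1.4  ]
```

```bash
python3 -m crank '[[[0,0,0.002],[0,0.002,0],255],[[0,0,0],[0,0.002,0],255],[[0,0,0],[0,0.001,0],255],[[0,0,0],[0,0.001,0],255],[[0,0,0],[0,0,0],255],[[0,0,0],[0,0,0],255],[[0,0,0],[0,0,0],255],[[0,0,0],[0,0,0],255]]'; python3 st.py
```

```text
time: 11.27
tcp_pos: [560.3, 192.6, 154.6]
tool_rot: [-1.57, -0.055, 0.055]
contact_force: [-1.4, -0.0, -1.5]
grip_width: 25.0
11.2667 [560.3 192.6 154.6] F [-1.4 -0.  -1.5] w 25.021178833089245
tilt y [ 0.0003 -0.0001] yaw 94.0 corr rx 0.0 rz 0.0 [ 0.241  0.058  1.853 -0.     1.23  -1.4  ]
```

```bash
python3 -m crank '[[[0,0,0],[0,0.0015,0],255],[[0,0,0],[0,0.001,0],255],[[0,0,0],[0,0.0007,0],255],[[0,0,0],[0,0,0],255],[[0,0,0],[0,0,0],255],[[0,0,0],[0,0,0],255],[[0,0,0],[0,0,0],255],[[0,0,0],[0,0,0],255]]'; python3 st.py;python3 - <<'E'
from fit import *
snap('wrist','w7.png')
f=cv2.imread('pics/w7.png');cv2.imwrite('pics/w7c.png',cv2.resize(f[140:300,180:340],(600,600),interpolation=cv2.INTER_CUBIC))
print(ring('w7.png',(190,150,320,240),114.5))
E
```

```text
time: 11.93
tcp_pos: [560.4, 192.6, 152.1]
tool_rot: [-1.57, -0.055, 0.054]
contact_force: [-0.7, 0.6, 0.4]
grip_width: 24.9
11.9333 [560.4 192.6 152.1] F [-0.7  0.6  0.4] w 24.886671552824087
tilt y [ 0.0008 -0.    ] yaw 94.0 corr rx 0.0 rz 0.001 [ 0.241  0.06   1.855 -0.     1.225 -1.4  ]
(array([560.7, 192.4,  28.2]), 479, np.float64(0.88))
```

View pics/w7c.png

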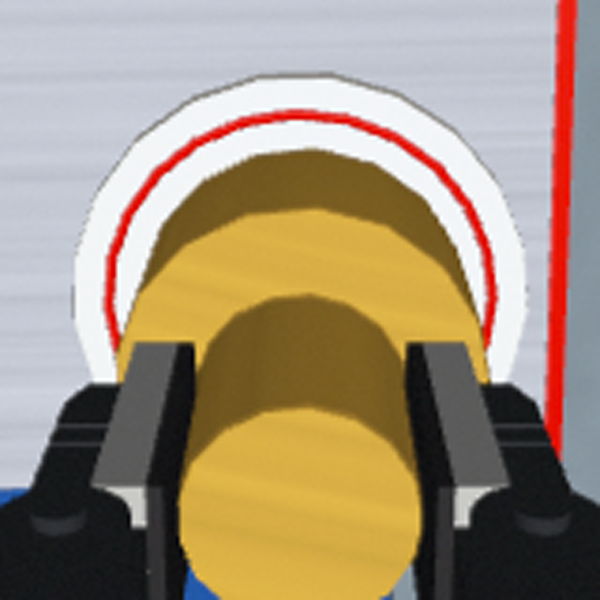

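```bash
python3 -m crank '[[[0,0,0],[0,0,0],165],[[0,0,0],[0,0,0],150],[[0,0,0],[0,0,0],130],[[0,0,0],[0,0,0],100],[[0,0,0],[0,0,0],100],[[0,0,0],[0,-0.003,0],100],[[0,0,0],[0,-0.01,0],100],[[0,0,0],[0,-0.02,0],100]]'; python3 st.py
python3 - <<'E'
from fit import *
snap('wrist','w8.png')
f=cv2.imread('pics/w8.png');cv2.imwrite('pics/w8c.png',cv2.resize(f[140:300,180:340],(600,600),interpolation=cv2.INTER_CUBIC))
print(ring('w8.png',(190,150,320,240),114.5))
E
```

```text
time: 12.65
tcp_pos: [559.7, 192.4, 183.0]
tool_rot: [-1.57, -0.053, 0.056]
contact_force: [-0.6, -0.6, 0.8]
grip_width: 51.8
12.65 [559.7 192.4 183. ] F [-0.6 -0.6  0.8] w 51.840768779103186
tilt y [-0.0018 -0.0004] yaw 94.0 corr rx 0.0 rz -0.002 [ 0.24   0.033  1.829  0.     1.281 -1.4  ]
(array([562.9, 193.8,  30.2]), 453, np.float64(3.07))
```

View pics/w8c.png

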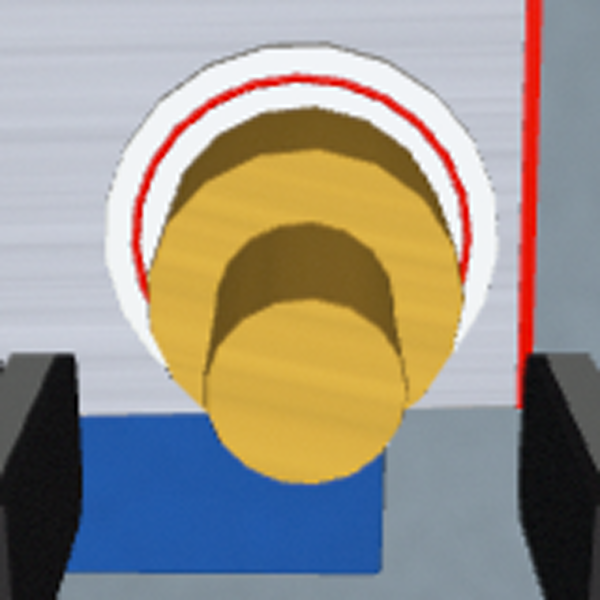

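```bash
python3 - <<'E'
from fit import *
print('weight',px('w8.png',261.1,243.7,176).round(1),'pan',ring('w8.png',(190,150,320,225),114.5))
E
python3 -m crank '[[[0,0,0],[0,-0.025,0],60],[[0,0,0],[0,-0.02,0],60],[[0,0,0],[0,-0.01,-0.015],60],[[0,0,0],[0,-0.005,-0.03],60],[[0,0,0],[0,0,-0.035],60],[[0,0,0],[0.001,0,-0.035],60],[[0,0,0],[0.001,0,-0.035],60],[[0,0,0],[0.001,0,-0.03],60]]'; python3 st.py
```

```text
weight [560.2 192.9 176. ] pan (array([561.5, 192.8,  28.9]), 419, np.float64(2.27))
time: 13.37
tcp_pos: [582.1, 13.8, 262.6]
tool_rot: [-1.566, -0.085, 0.044]
contact_force: [-0.5, -0.1, -0.3]
grip_width: 65.3
13.3667 [582.1  13.8 262.6] F [-0.5 -0.1 -0.3] w 65.31215405624953
tilt y [0.0262 0.0053] yaw 94.7 corr rx -0.005 rz 0.026 [-0.072 -0.059  1.785  0.007  1.39  -1.726]
```

```bash
python3 -m crank '[[[-0.005,0,0.026],[0.002,0.01,-0.025],60],[[0,0,0],[0,0.02,-0.018],60],[[0,0,0],[0,0.03,-0.008],60],[[0,0,0],[0,0.02,-0.004],60],[[0,0,0],[0,0.01,0],60],[[0,0,0],[0,0,0],60],[[0,0,0],[0,0,0],60],[[0,0,0],[0,0,0],60]]'; python3 st.py;python3 - <<'E'
from fit import *
snap('wrist','w9.png');snap('top','t9.png')
f=cv2.imread('pics/w9.png');cv2.imwrite('pics/w9c.png',cv2.resize(f,(800,600),interpolation=cv2.INTER_CUBIC))
f=cv2.imread('pics/t9.png');cv2.imwrite('pics/t9c.png',cv2.resize(f[150:246,145:305],(800,480),interpolation=cv2.INTER_CUBIC))
E
```

```text
time: 14.03
tcp_pos: [594.2, -51.5, 179.2]
tool_rot: [-1.577, -0.071, 0.044]
contact_force: [-0.8, -1.1, -0.4]
grip_width: 65.4
14.0333 [594.2 -51.5 179.2] F [-0.8 -1.1 -0.4] w 65.41465044229928
tilt y [ 0.0171 -0.006 ] yaw 94.17 corr rx 0.006 rz 0.017 [-0.175  0.034  1.835 -0.003  1.255 -1.818]
```

View pics/w9c.png

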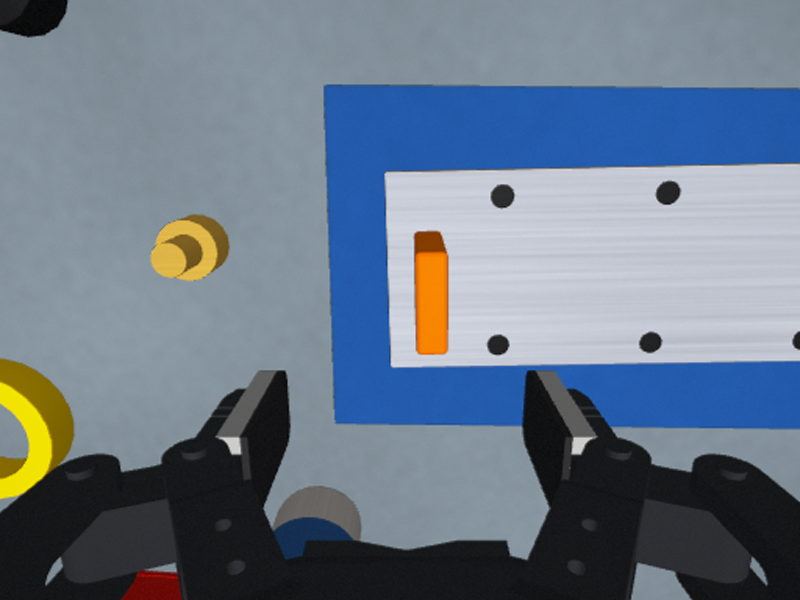

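View pics/t9c.png

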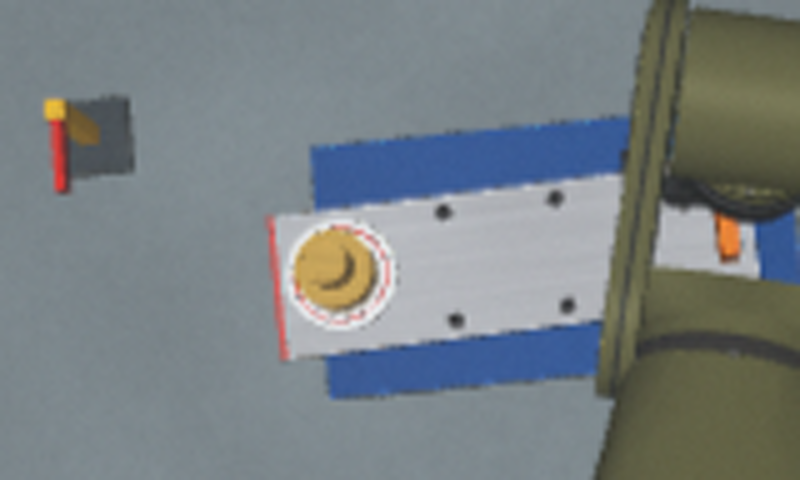

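Run:
```python
from fit import *
s=.64
for u,v in((416,252),(447,252),(448,353),(417,353),(432,302.5)): print(px('w9.png',u*s,v*s,133).round(1))
a,b=px('w9.png',386*s,172*s,88),px('w9.png',391*s,367*s,88);print('inner end corners',a,b,np.degrees(np.arctan2(*(b-a)[[1,0]]))+90)
print('stand corners',px('w9.png',325*s,85*s,80),px('w9.png',336*s,423*s,80))
M=px('w9.png',386*s,172*s,88)-px('w9.png',798*s,164*s,88);print(np.degrees(np.arctan2(-M[1],-M[0])))
```

```text
[563.6 -50.7 133. ]
[562.8 -39.8 133. ]
[601.2 -35.7 133. ]
[602.1 -47.3 133. ]
[581.9 -43.4 133. ]
inner end corners [540.01175998 -64.77783511  88.        ] [629.03926013 -56.91277783  88.        ] 95.04863882120235
stand corners [507.04660848 -92.66471357  80.        ] [665.30690428 -82.50856282  80.        ]
95.26850896147847
```

```bash
python3 -m crank '[[[0.006,-0.015,0.017],[-0.006,0,0.005],60],[[0,0,0],[-0.004,0,0.003],60],[[0,0,0],[-0.001,0.01,0.001],60],[[0,0,0],[0,0.01,0],60],[[0,0,0],[0,0.005,0],60],[[0,0,0],[0,0,0],60],[[0,0,0],[0,0,0],60],[[0,0,0],[0,0,0],60]]'; python3 st.py
```

```text
time: 14.8
tcp_pos: [583.1, -40.9, 155.6]
tool_rot: [-1.572, -0.076, 0.069]
contact_force: [0.2, -0.7, 0.6]
grip_width: 65.3
14.8 [583.1 -40.9 155.6] F [ 0.2 -0.7  0.6] w 65.26551801381733
tilt y [ 0.0048 -0.0019] yaw 95.31 corr rx 0.002 rz 0.005 [-1.610e-01  3.700e-02  1.873e+00 -1.000e-03  1.226e+00 -1.824e+00]
```

```bash
python3 -m crank '[[[0.002,0,0.005],[-0.001,0.01,-0.002],60],[[0,0,0],[0,0.015,0],60],[[0,0,0],[0,0.015,0],60],[[0,0,0],[0,0.01,0],60],[[0,0,0],[0,0.004,0],60],[[0,0,0],[0,0,0],60],[[0,0,0],[0,0,0],60],[[0,0,0],[0,0,0],60]]'; python3 st.py
```

```text
time: 15.47
tcp_pos: [583.3, -44.5, 98.3]
tool_rot: [-1.57, -0.072, 0.072]
contact_force: [0.1, 0.4, -0.3]
grip_width: 65.1
15.4667 [583.3 -44.5  98.3] F [ 0.1  0.4 -0.3] w 65.06765210950724
tilt y [ 0.0002 -0.0007] yaw 95.25 corr rx 0.001 rz 0.0 [-1.680e-01  1.010e-01  1.909e+00 -1.000e-03  1.131e+00 -1.830e+00]
```

```bash
python3 -m crank '[[[0,0,0],[-0.001,0,0.001],60],[[0,0,0],[0,0,0],255],[[0,0,0],[0,0,0],255],[[0,0,0],[0,0,0],255],[[0,0,0],[0,0,0],255],[[0,0,0],[0,0,0],255],[[0,0,0],[0,0,0],255],[[0,0,0],[0,0,0],255]]' 60; python3 st.py;python3 - <<'E'
from fit import *
snap('wrist','w10.png');snap('top','t10.png')
f=cv2.imread('pics/w10.png');cv2.imwrite('pics/w10c.png',cv2.resize(f,(800,600),interpolation=cv2.INTER_CUBIC))
E
```

```text
time: 16.13
tcp_pos: [584.1, -43.6, 101.9]
tool_rot: [-1.571, -0.077, 0.068]
contact_force: [-0.9, 0.2, 1.4]
grip_width: 10.9
16.1333 [584.1 -43.6 101.9] F [-0.9  0.2  1.4] w 10.907808590212516
tilt y [ 0.0059 -0.0015] yaw 95.29 corr rx 0.001 rz 0.006 [-1.660e-01  9.500e-02  1.909e+00 -1.000e-03  1.131e+00 -1.829e+00]
```

View pics/w10c.png

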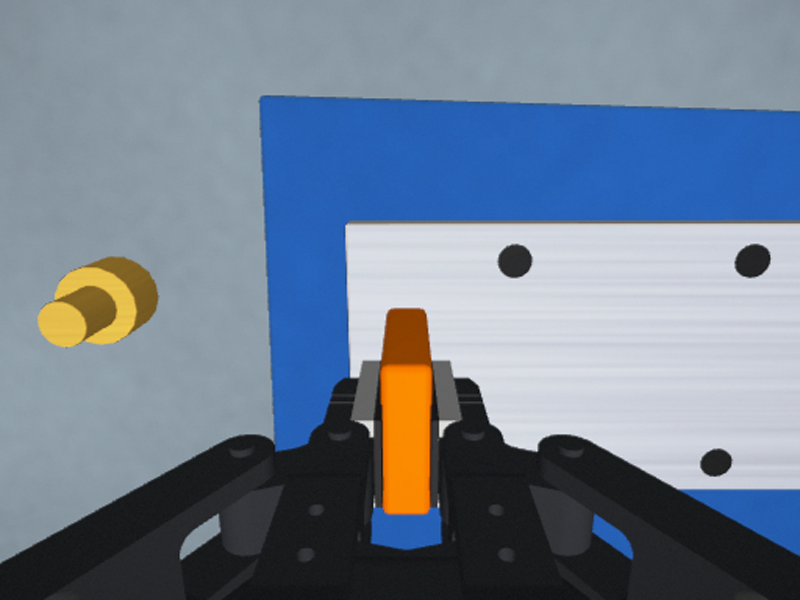

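```bash
python3 -m crank '[[[0,0,0],[0,0.0015,0.001],255],[[0,0,0],[0,0.001,0.002],255],[[0,0,0],[0,0.001,0.003],255],[[0,0,0],[0,0.001,0.003],255],[[0,0,0],[0,0.001,0.003],255],[[0,0,0],[0,0.001,0.003],255],[[0,0,0],[0,0.001,0.002],255],[[0,0,0],[0,0.001,0.001],255]]'; python3 st.py
```

```text
time: 16.9
tcp_pos: [586.4, -37.8, 102.4]
tool_rot: [-1.592, -0.083, 0.065]
contact_force: [-2.3, -3.4, 3.6]
grip_width: 11.0
16.9 [586.4 -37.8 102.4] F [-2.3 -3.4  3.6] w 11.007024152100005
tilt y [ 0.0124 -0.0219] yaw 95.35 corr rx 0.022 rz 0.012 [-0.146  0.094  1.909 -0.022  1.122 -1.801]
```

```bash
python3 - <<'E'
from fit import *
snap('wrist','w11.png');snap('side','s11.png')
f=cv2.imread('pics/w11.png');cv2.imwrite('pics/w11c.png',cv2.resize(f,(800,600),interpolation=cv2.INTER_CUBIC))
f=cv2.imread('pics/s11.png');cv2.imwrite('pics/s11c.png',cv2.resize(f[130:250,180:320],(700,600),interpolation=cv2.INTER_CUBIC))
E
python3 st.py
```

```text
17.0 [586.4 -37.8 102.4] F [-1.4 -4.7  3.5] w 11.200150485651637
tilt y [ 0.0124 -0.0219] yaw 95.36 corr rx 0.022 rz 0.012 [-0.146  0.094  1.909 -0.022  1.122 -1.801]
```

View pics/w11c.png

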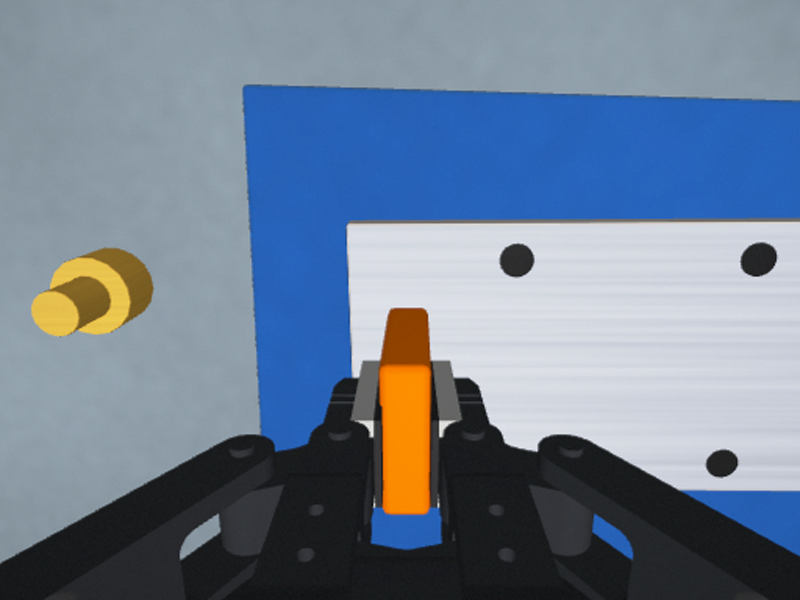

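View pics/s11c.png

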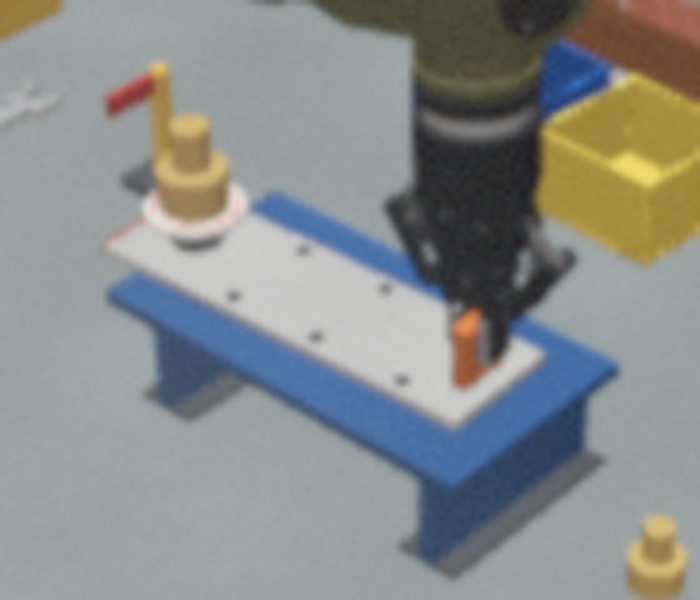

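```bash
python3 -m crank '[[[0.01,0,0.006],[-0.001,0.001,0.003],255],[[0.01,0,0.004],[0,0.001,0.005],255],[[0.005,0,0],[0,0.001,0.005],255],[[0.005,0,0],[0,0.001,0.005],255],[[0.004,0,0],[0,0.001,0.005],255],[[0.004,0,0],[0,0.001,0.005],255],[[0.004,0,0],[0,0.001,0.005],255],[[0.004,0,0],[0,0.001,0.005],255]]'; python3 st.py
```

```text
time: 17.67
tcp_pos: [587.1, -15.9, 101.9]
tool_rot: [-1.575, -0.082, 0.068]
contact_force: [-0.4, -7.5, 2.1]
grip_width: 11.1
17.6667 [587.1 -15.9 101.9] F [-0.4 -7.5  2.1] w 11.11629257086162
tilt y [ 0.0095 -0.0052] yaw 95.48 corr rx 0.005 rz 0.009 [-0.117  0.097  1.908 -0.004  1.127 -1.781]
```

```bash
python3 -m crank '[[[0.004,0,0.006],[-0.001,0.001,0.005],255],[[0.004,0,0.003],[-0.001,0.001,0.005],255],[[0.004,0,0],[-0.0005,0.001,0.005],255],[[0.004,0,0],[-0.0005,0.001,0.005],255],[[0.004,0,0],[-0.0005,0.001,0.005],255],[[0.004,0,0],[-0.0005,0.001,0.005],255],[[0.004,0,0],[-0.0005,0.001,0.005],255],[[0.004,0,0],[-0.0005,0.001,0.005],255]]'; python3 st.py
```

```text
time: 18.33
tcp_pos: [585.6, 7.7, 102.1]
tool_rot: [-1.575, -0.086, 0.066]
contact_force: [1.3, -8.2, 2.3]
grip_width: 11.1
18.3333 [585.6   7.7 102.1] F [ 1.3 -8.2  2.3] w 11.10300319289895
tilt y [ 0.0134 -0.0049] yaw 95.55 corr rx 0.005 rz 0.013 [-0.077  0.091  1.914 -0.004  1.123 -1.743]
```

```bash
python3 -m crank '[[[0.005,0.004,0.006],[-0.001,0.001,0.005],255],[[0.005,0,0.006],[-0.001,0.001,0.005],255],[[0.004,0,0.002],[-0.001,0.001,0.005],255],[[0.004,0,0.002],[-0.0005,0.001,0.005],255],[[0.004,0,0.002],[-0.0005,0.001,0.005],255],[[0.004,0,0.002],[-0.0005,0.001,0.005],255],[[0.004,0,0.002],[-0.0005,0.001,0.005],255],[[0.004,0,0.002],[-0.0005,0.001,0.005],255]]'; python3 st.py;python3 - <<'E'
from fit import *
snap('top','t12.png')
f=cv2.imread('pics/t12.png');cv2.imwrite('pics/t12c.png',cv2.resize(f[150:246,145:305],(800,480),interpolation=cv2.INTER_CUBIC))
E
```

```text
time: 19.0
tcp_pos: [584.1, 31.3, 102.1]
tool_rot: [-1.574, -0.077, 0.071]
contact_force: [-0.4, -7.7, 3.2]
grip_width: 10.9
19.0 [584.1  31.3 102.1] F [-0.4 -7.7  3.2] w 10.890315922229421
tilt y [ 0.004  -0.0044] yaw 95.36 corr rx 0.004 rz 0.004 [-0.036  0.095  1.909 -0.005  1.133 -1.699]
```

View pics/t12c.png

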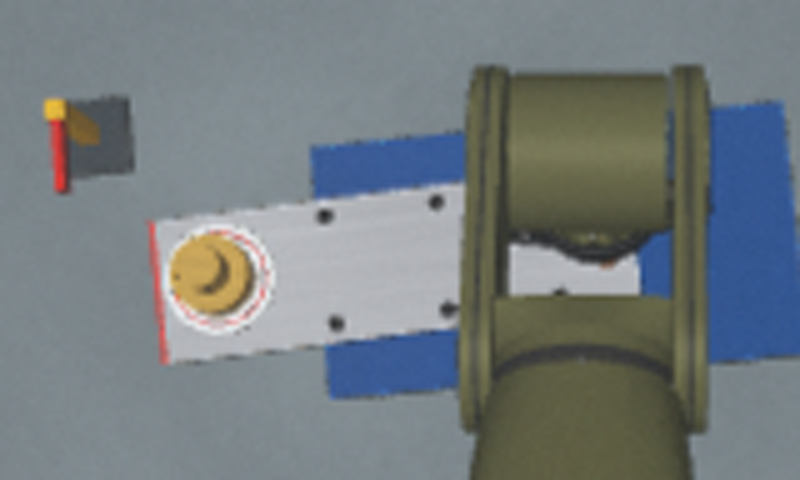

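```bash
cat > rem.py <<'E'
from fit import *
import sys
def go(fn,a,b,t1,t2,pw=None):
    P=lambda p,z:px(fn,(p[0]+.5)/5-.5+145,(p[1]+.5)/5-.5+150,z)
    A,B=P(a,88),P(b,88);E=(A+B)/2;Y=np.array([np.cos(np.radians(93.45)),np.sin(np.radians(93.45)),0])
    T1,T2=P(t1,100),P(t2,100)
    print('end',E.round(1),'yaw',np.degrees(np.arctan2(*(A-B)[[1,0]]))+90,len_:=np.linalg.norm(A-B),'blade',T1.round(1),T2.round(1),'byaw',np.degrees(np.arctan2(*(T1-T2)[[1,0]]))+90)
    print('remaining',(T2-E)@Y,(T1-E)@Y,'lateral',(T2-E)@[Y[1],-Y[0],0])
E
python3 - <<'E'
from rem import *
go('t12.png',(152,220),(165,363),(58,122),(63,190))
E
```

```text
end [555.9 310.4  88. ] yaw 95.18596154550265 90.27209702057789 blade [662.9 371.  100. ] [619.7 367.5 100. ] byaw 94.5375585052168
remaining 53.1435835659824 53.96591675933529 lateral 67.08837633685563
```

```bash
python3 -m crank '[[[0.005,0,0.004],[-0.0005,0.0015,0.005],255],[[0.005,0,0.002],[-0.0005,0.0015,0.005],255],[[0.004,0,0.002],[-0.0005,0.0012,0.005],255],[[0.004,0,0.002],[-0.0005,0.0012,0.005],255],[[0.004,0,0.002],[-0.0005,0.0012,0.005],255],[[0.004,0,0.002],[-0.0005,0.0012,0.005],255],[[0.004,0,0.002],[-0.0005,0.0012,0.005],255],[[0.004,0,0.002],[-0.0005,0.0012,0.005],255]]'; python3 st.py
```

```text
time: 19.72
tcp_pos: [586.0, 53.5, 102.7]
tool_rot: [-1.577, -0.079, 0.073]
contact_force: [-0.5, -7.8, 4.1]
grip_width: 11.2
19.7167 [586.   53.5 102.7] F [-0.5 -7.8  4.1] w 11.241760385112649
tilt y [ 0.0046 -0.0076] yaw 95.54 corr rx 0.008 rz 0.005 [ 0.003  0.101  1.901 -0.008  1.134 -1.661]
```

```bash
python3 -m crank '[[[0.006,0.003,0.004],[-0.001,0.002,0.005],255],[[0.005,0,0.002],[-0.001,0.002,0.005],255],[[0.004,0,0.002],[-0.001,0.002,0.005],255],[[0.004,0,0.002],[-0.0005,0.002,0.005],255],[[0.004,0,0.002],[-0.0005,0.002,0.005],255],[[0.004,0,0.002],[-0.0005,0.002,0.004],255],[[0.004,0,0.002],[-0.0005,0.002,0.003],255],[[0.004,0,0.002],[-0.0005,0.002,0.003],255]]'; python3 st.py;python3 - <<'E'
from fit import *
snap('top','t13.png');snap('side','s13.png')
f=cv2.imread('pics/t13.png');cv2.imwrite('pics/t13c.png',cv2.resize(f[150:246,145:305],(800,480),interpolation=cv2.INTER_CUBIC))
f=cv2.imread('pics/s13.png');cv2.imwrite('pics/s13c.png',cv2.resize(f[130:250,180:320],(700,600),interpolation=cv2.INTER_CUBIC))
E
```

```text
time: 20.38
tcp_pos: [588.6, 66.6, 103.4]
tool_rot: [-1.587, -0.084, 0.075]
contact_force: [-3.0, -10.0, 8.0]
grip_width: 11.0
20.3833 [588.6  66.6 103.4] F [ -3. -10.   8.] w 11.003033570962703
tilt y [ 0.0064 -0.0171] yaw 95.81 corr rx 0.017 rz 0.006 [ 0.03   0.109  1.892 -0.019  1.135 -1.634]
```

View pics/t13c.png

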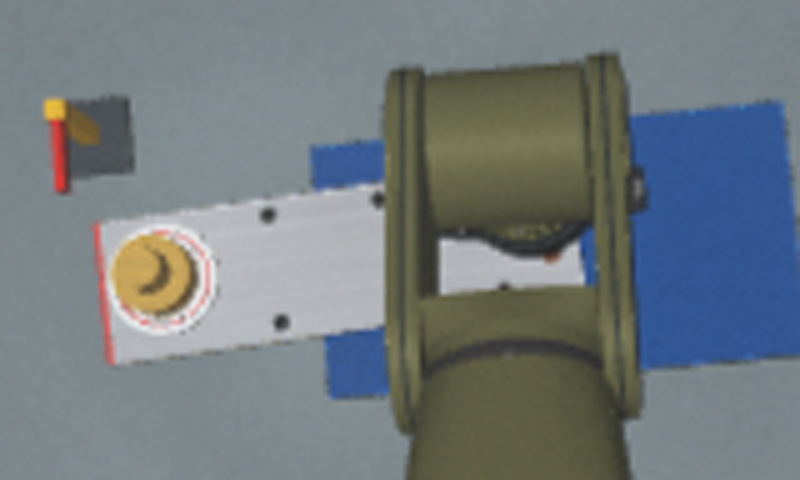

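View pics/s13c.png

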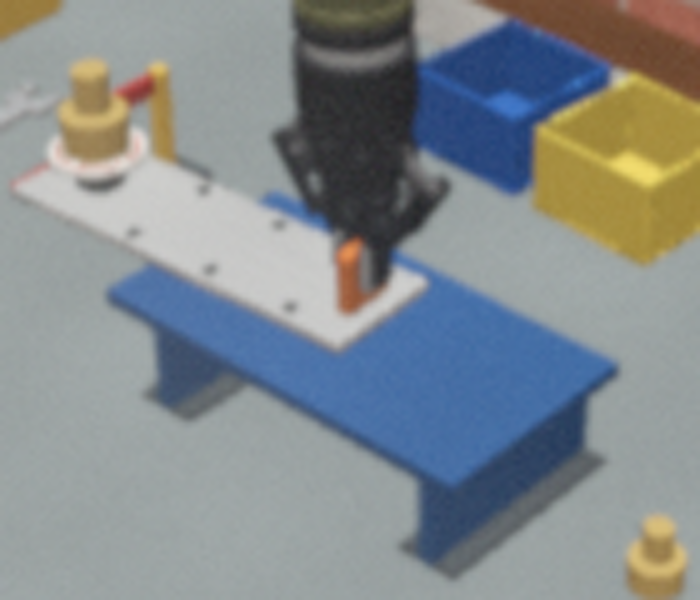

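```bash
python3 - <<'E'
from rem import *
go('t13.png',(97,222),(110,364),(58,122),(63,190))
E
python3 -m crank '[[[0.008,0.004,0.004],[-0.001,0.001,0.004],255],[[0.008,0.004,0.002],[-0.001,0.001,0.004],255],[[0.006,0,0.002],[-0.001,0.001,0.004],255],[[0.005,0,0.002],[-0.0005,0.001,0.004],255],[[0.004,0,0.002],[-0.0005,0.001,0.004],255],[[0.004,0,0.002],[-0.0005,0.001,0.003],255],[[0.004,0,0],[0,0.001,0.001],255],[[0.004,0,0],[0,0.001,0.001],255]]'; python3 st.py;python3 - <<'E'
from fit import *
snap('top','t14.png')
f=cv2.imread('pics/t14.png');cv2.imwrite('pics/t14c.png',cv2.resize(f[150:246,145:305],(800,480),interpolation=cv2.INTER_CUBIC))
E
```

```text
end [556.1 344.9  88. ] yaw 95.43147442984922 89.73560032361111 blade [662.9 371.  100. ] [619.7 367.5 100. ] byaw 94.5375585052168
remaining 18.749343513500325 19.57167670685322 lateral 64.87701860752844
time: 21.15
tcp_pos: [587.9, 75.8, 102.7]
tool_rot: [-1.576, -0.077, 0.075]
contact_force: [-2.9, -6.6, 3.4]
grip_width: 11.1
21.15 [587.9  75.8 102.7] F [-2.9 -6.6  3.4] w 11.066814451400402
tilt y [ 0.0021 -0.0063] yaw 95.54 corr rx 0.006 rz 0.002 [ 0.041  0.112  1.89  -0.007  1.138 -1.624]
```

View pics/t14c.png

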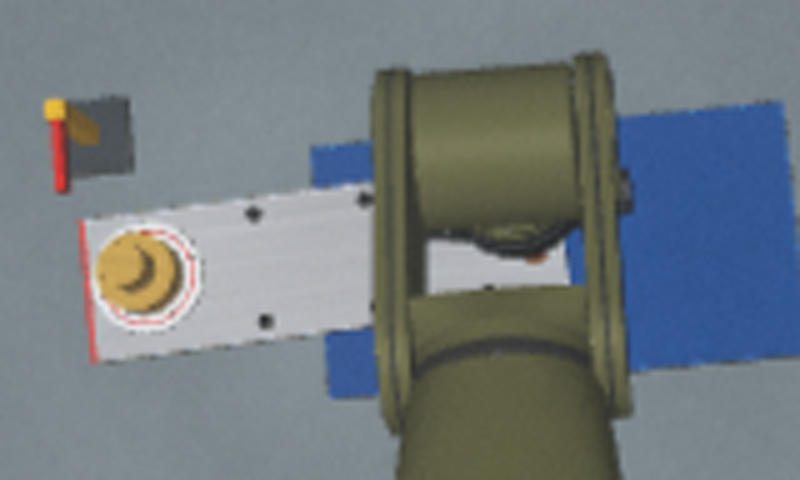

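```bash
python3 - <<'E'
from rem import *
go('t14.png',(82,220),(95,362),(58,122),(63,190))
E
python3 -m crank '[[[0.006,0.002,0.002],[-0.0005,0.001,0.004],255],[[0.005,0.002,0.002],[-0.0005,0.001,0.004],255],[[0.004,0,0.002],[-0.0005,0.001,0.004],255],[[0.004,0,0.002],[0,0.001,0.004],255],[[0.004,0,0.002],[0,0.001,0.003],255],[[0.004,0,0],[0,0.001,0.002],255],[[0.003,0,0],[0,0.001,0.001],255],[[0.003,0,0],[0,0.001,0.001],255]]'; python3 st.py;python3 - <<'E'
from fit import *
snap('top','t15.png')
f=cv2.imread('pics/t15.png');cv2.imwrite('pics/t15c.png',cv2.resize(f[150:246,145:305],(800,480),interpolation=cv2.INTER_CUBIC))
E
```

```text
end [557.6 354.3  88. ] yaw 95.48775907068814 89.78849102241487 blade [662.9 371.  100. ] [619.7 367.5 100. ] byaw 94.5375585052168
remaining 9.445342239710996 10.267675433063893 lateral 62.76312406029541
time: 21.87
tcp_pos: [589.4, 85.4, 102.0]
tool_rot: [-1.57, -0.076, 0.076]
contact_force: [-4.2, -5.1, 5.5]
grip_width: 11.2
21.8667 [589.4  85.4 102. ] F [-4.2 -5.1  5.5] w 11.171116178640856
tilt y [-0.    -0.001] yaw 95.54 corr rx 0.001 rz -0.0 [ 5.400e-02  1.200e-01  1.883e+00 -1.000e-03  1.139e+00 -1.613e+00]
```

View pics/t15c.png

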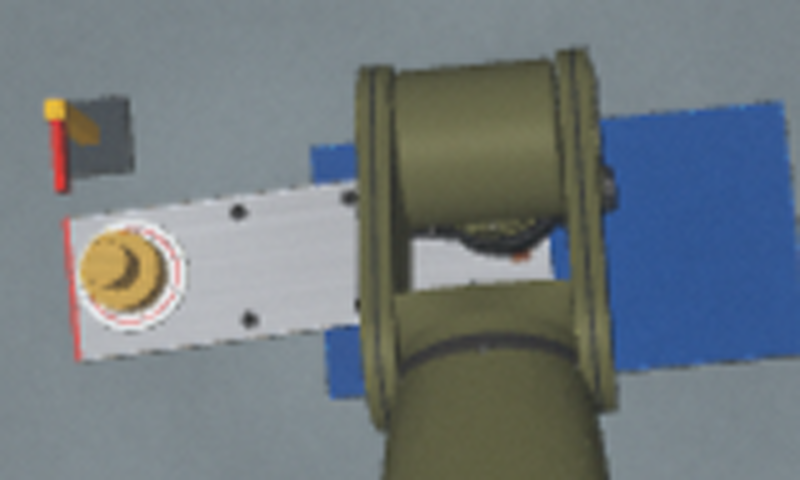

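Run:
```python
from rem import *
go('t15.png',(66,219),(79,361),(58,122),(63,190))
d=np.load('pics/t15.png.npz');f=d['f'].astype(int)
# red pixels subpixel line fits
m=(f[:,:,0]-(f[:,:,1]+f[:,:,2])/2).clip(0)
def line(y0,y1,x0,x1):
    return [(round(float((m[y,x0:x1]*np.arange(x0,x1)).sum()/m[y,x0:x1].sum()),2),y) for y in range(y0,y1)]
bl=line(176,187,150,165);en=line(196,221,155,163)
Y=np.array([np.cos(np.radians(93.45)),np.sin(np.radians(93.45)),0])
B=np.array([px('t15.png',u,v,100) for u,v in bl]);E=np.array([px('t15.png',u,v,88) for u,v in en])
for n,Q in(('blade',B),('end',E)): print(n,Q.mean(0).round(1),'yaw',np.degrees(np.arctan(np.polyfit(Q[:,0],Q[:,1],1)[0]))+90,(Q@Y).round(1))
print('rem',(B.mean(0)-E.mean(0))@Y)
```

```text
end [558.5 364.4  88. ] yaw 95.54819883807217 89.83154556485876 blade [662.9 371.  100. ] [619.7 367.5 100. ] byaw 94.5375585052168
remaining -0.5243293272384951 0.2980038661144013 lateral 61.2173767170792
blade [640.6 368.6 100. ] yaw 80.09331731266096 [324.1 324.1 325.3 331.2 331.  331.1 331.2 331.3 331.1 331.  331.3]
end [557.1 363.1  88. ] yaw 93.25845929106191 [331.9 332.1 331.7 329.6 327.9 326.8 326.6 326.5 325.9 326.5 326.  327.2
 328.9 329.9 330.2 329.8 329.7 329.9 329.9 329.6 329.6 329.2 329.4 329.5
 328.8]
rem 0.4092447620221526
```

```bash
python3 - <<'E'
from fit import *
snap('side','s15.png');snap('wrist','w15.png')
f=cv2.imread('pics/s15.png');cv2.imwrite('pics/s15c.png',cv2.resize(f[130:250,160:300],(700,600),interpolation=cv2.INTER_CUBIC))
E
python3 st.py
```

```text
22.0167 [589.4  85.4 102. ] F [-3.5 -5.2  5.4] w 11.111013007035734
tilt y [ 0.     -0.0011] yaw 95.54 corr rx 0.001 rz 0.0 [ 5.400e-02  1.200e-01  1.883e+00 -1.000e-03  1.139e+00 -1.613e+00]
```

View pics/s15c.png

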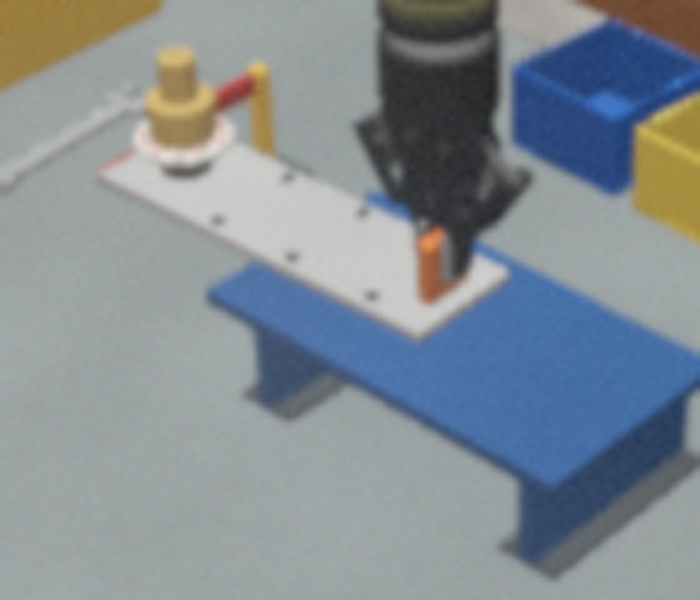

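View pics/w15.png

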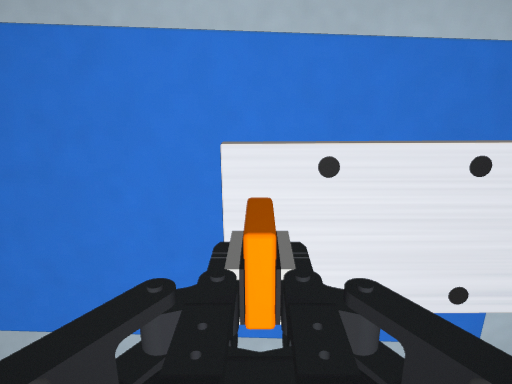

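Run:
```python
from fit import *
f=cv2.imread('pics/t15.png');c=cv2.resize(f[194:226,150:192],(798,608)[:2],interpolation=cv2.INTER_CUBIC)[:600];
P=lambda x,y:(x/5+145-.4,y/5+150-.4)
pan=px('t15.png',*P(134,277),114);print('pan',pan.round(1))
E=np.array([558.5,364.4,0]);a=np.radians(95.4);print('pan from plate',(E-45*np.array([np.cos(a),np.sin(a),0])).round(1))
for z,r in((144,24),(176,13),(114,34)):
    for x,y in ((pan[0],pan[1]),):
        q=[proj('t15.png',[x+r*i,y+r*j,z]) for i,j in((1,0),(-1,0),(0,1),(0,-1))]
        print(z,[((k-[150,194])*19).round().tolist() for k in q])
        for t in np.linspace(0,2*np.pi,60):
            k=(proj('t15.png',[x+r*np.cos(t),y+r*np.sin(t),z])-[149.5,193.5])*19
            if 0<=k[1]<600: cv2.circle(c,(int(k[0]),int(k[1])),2,(0,255,0) if r!=34 else (255,0,255),-1)
cv2.imwrite('pics/t15d.png',c)
```

```text
pan [561.9 319.7 114. ]
pan from plate [562.7 319.6   0. ]
144 [[363.0, 35.0], [362.0, 338.0], [211.0, 191.0], [514.0, 181.0]]
176 [[313.0, 76.0], [313.0, 244.0], [229.0, 163.0], [397.0, 158.0]]
114 [[407.0, 0.0], [406.0, 419.0], [197.0, 216.0], [617.0, 202.0]]
```

View pics/t15d.png

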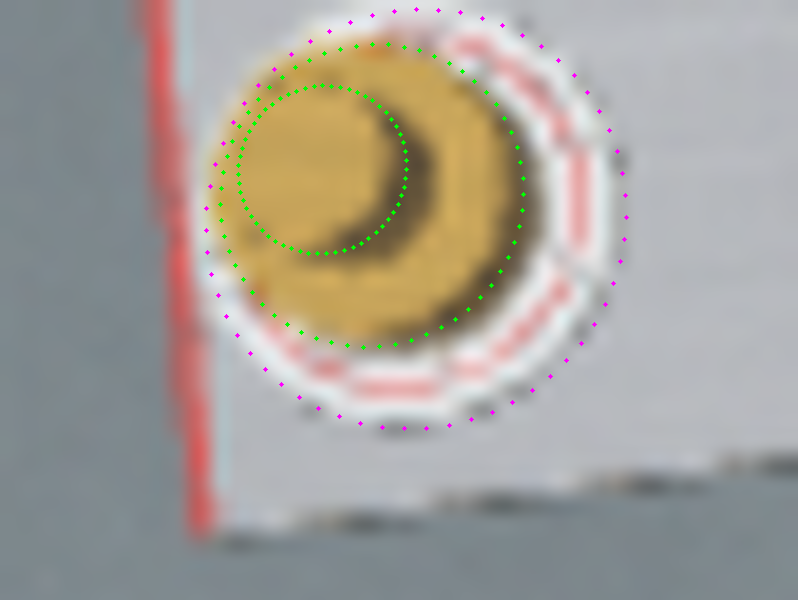

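```bash
python3 - <<'E'
from h import *
for i in range(7): capture('top')
E
python3 st.py; python3 -c "
from bench import sign_off
print(sign_off())"
```

```text
22.3667 [589.4  85.4 102. ] F [-3.1 -5.9  5.1] w 10.800804446095958
tilt y [ 0.0001 -0.0012] yaw 95.55 corr rx 0.001 rz 0.0 [ 5.400e-02  1.200e-01  1.883e+00 -1.000e-03  1.139e+00 -1.613e+00]
the job is handed in; nothing more can be done
None
```

I set the largest brass weight on the sprung pan and let go. I then pinched the tab, slid the plate out about 129 mm until its red end was level with the pointer, and handed the job in at 22.4 s still gripping the tab. No verdict came back, so these are my own last checks:

- **Plate end:** the top image puts it within about 0.5 mm of the pointer's line. The tab position gives a similar result, about 0.7 mm past it. The calibration is only good to about 2 mm.
- **Plate angle:** it sits about 2° (0.035 rad) off the stand's axis, inside the 0.10 rad limit. It drifted slightly towards the gauge, leaving a gap of about 16 mm.
- **Level and hold:** the tool's tilt was about 0.001 rad and I was pressing the plate down with about 5 N. I did not measure the plate's own tilt directly; it looks level in the side view. The arm was steady.
- **Brass weight:** it stands upright, within about 2 mm of the pan's centre by eye against the overlay. By the gripper's height when its load passed to the pan, the pan sank roughly 6–7 mm.

Early in the slide the tool tilted up to 0.022 rad against friction, and it tilted again (0.017 rad) near the end. I corrected it both times. I did not re-measure the other objects at the end; nothing showed the arm touching them.

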